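# Cover the sample pots, each with its own lid

## Task

Close the three round steel pots on the lab bench: put on each pot the round lid of its size, set down (not dropped) so that it lies level on the rim with its collar inside the mouth. Leave the pots standing where they are, and leave the square cover, the open porcelain bowl and the two bottles alone.

Things in the scene. Friction and masses are not known exactly. Their poses are not given: they have to be found in the camera images.
- pot_small: The smallest of three open round steel pots, standing on the bench: outside diameter 64 mm, height 45 mm, mouth 58 mm across (walls 3 mm, floor 4 mm). Origin: centre of the underside; z up along its axis. Loose.
- lid_small: The smallest of three loose round steel lids, lying right way up: disc 74 mm in diameter (z = 10 to 15 mm) over a collar 44 mm in diameter (z = 0 to 10 mm) that enters the smallest pot with 7 mm play all round. In its middle an upright black cylinder knob, 26 mm in diameter, z = 15 to 45 mm. Origin: centre of the collar's underside, z up; seated, it is 35 mm above the pot's underside.
- pot_medium: The middle-sized of three open round steel pots, standing on the bench: outside diameter 86 mm, height 55 mm, mouth 80 mm across (walls 3 mm, floor 4 mm). Origin: centre of the underside; z up along its axis. Loose.
- lid_medium: The middle-sized of three loose round steel lids, lying right way up: disc 96 mm in diameter (z = 10 to 15 mm) over a collar 66 mm in diameter (z = 0 to 10 mm) that enters the middle-sized pot with 7 mm play all round. In its middle an upright black cylinder knob, 26 mm in diameter, z = 15 to 45 mm. Origin: centre of the collar's underside, z up; seated, it is 45 mm above the pot's underside.
- pot_large: The largest of three open round steel pots, standing on the bench: outside diameter 108 mm, height 65 mm, mouth 102 mm across (walls 3 mm, floor 4 mm). Origin: centre of the underside; z up along its axis. Loose.
- lid_large: The largest of three loose round steel lids, lying right way up: disc 118 mm in diameter (z = 10 to 15 mm) over a collar 88 mm in diameter (z = 0 to 10 mm) that enters the largest pot with 7 mm play all round. In its middle an upright black cylinder knob, 26 mm in diameter, z = 15 to 45 mm. Origin: centre of the collar's underside, z up; seated, it is 55 mm above the pot's underside.
- square_cover: A square steel cover of some other apparatus, lying on the bench: plate 96 mm by 96 mm, 5 mm thick (z = 10 to 15 mm) over a 70 mm square collar 10 mm deep. In its middle an upright black cylinder knob, 26 mm in diameter, z = 15 to 45 mm. Origin: centre of the collar's underside, axes along the sides. Belongs to none of the pots.
- dish: A white porcelain bowl, 92 mm across the rim, 36 mm high, open and empty. Origin: centre of the underside. Stays open.
- brown_bottle: A brown glass bottle with a black cap, 68 mm in diameter, about 150 mm high. Origin: centre of the underside.
- white_bottle: A white plastic bottle with a white cap, 64 mm in diameter, about 140 mm high. Origin: centre of the underside.
Not all that is in view belongs to the job. Leave any purple or turquoise look-alike of the lid_medium alone.

How it is judged:
At the end, for the whole second after the job is handed in: Each of the three lids lies seated on the pot of its size: axis within 10 mm of the pot's axis, disc on the rim (height within 4 mm), level within 0.08 rad; the pots upright on the bench; all released and at rest (horizontal distance between lid_small and pot_small below 0.01 m and z of lid_small in the frame of pot_small between 0.031 and 0.039 m and angle between each of lid_small, pot_small, lid_medium, pot_medium, lid_large, pot_large's own z axis and vertical below 0.08 rad and height (world z) of each of pot_small, pot_medium, pot_large below 0.006 m and linear speed of each of lid_small, pot_small, lid_medium, pot_medium, lid_large, pot_large below 0.02 m/s and horizontal distance between lid_medium and pot_medium below 0.01 m and z of lid_medium in the frame of pot_medium between 0.041 and 0.049 m and horizontal distance between lid_large and pot_large below 0.01 m and z of lid_large in the frame of pot_large between 0.051 and 0.059 m); the robot touches nothing.
It fails at once if a lid was dropped or thrown (moving free of the fingers faster than 0.6 m/s) ((contact force between the fingers and lid_small below 0.05 N and linear speed of lid_small above 0.6 m/s) or (contact force between the fingers and lid_medium below 0.05 N and linear speed of lid_medium above 0.6 m/s) or (contact force between the fingers and lid_large below 0.05 N and linear speed of lid_large above 0.6 m/s)).
It fails at once if a pot was pushed more than 30 mm from its place or tipped (distance of any of pot_small, pot_medium, pot_large from where it was at the start of the episode above 0.03 m or angle between any of pot_small, pot_medium, pot_large's own z axis and vertical above 0.35 rad).
It fails at once if the square cover, the bowl or a bottle was moved more than 25 mm or tipped (distance of any of square_cover, dish, brown_bottle, white_bottle from where it was at the start of the episode above 0.025 m or angle between any of square_cover, dish, brown_bottle, white_bottle's own z axis and vertical above 0.35 rad).
It also fails if it takes over 86 s, if anything falls off the work surface, if the arm or the gripper's body presses on something with over 40 N, if the wrist force passes 120 N, or if a joint passes its speed limit or range.

## Robot

A 7-joint arm with a two-finger parallel gripper is mounted at the origin on the work surface. World frame = base frame: x ahead of the robot, y to its left, z up, the work surface at z = 0. Lengths are in m, angles in rad, forces in N, time in s.
With the tool pointing down it reaches from about 0.425 to 0.95 m from the base axis. Payload 4.7 kg.
Tool frame: the origin (TCP) lies between the finger pads; the fingertips stand 25 mm ahead of it and the grasp point (between the pads) lies 6 mm ahead of it; z points along the fingers, y is the line along which they close (so a half turn about z gives the same grasp; the last joint's range is limited). The gripper opens to 85 mm and grips with 20 to 120 N. Pads are 22 mm wide; open, the fingers measure 114 mm over their backs; the gripper's body (76 mm by 85 mm) begins 54 mm behind the grasp point. The pads swing forward as they close: fully open they stand 13 mm farther back than shut.
Start: joints at [-1.178, 0.469, -0.049, 1.532, 0.024, 1.141, -0.082], TCP at [0.276, 0.616, 0.226] pointing down, gripper open.
Joint ranges: [-2.59, 2.59], [-0.33, 1.99], [-1.39, 1.29], [0.1, 2.45], [-1.04, 4.18], [0.21, 1.99], [-2.66, 2.66]. Speed limits (rad/s): [2.57, 2.57, 3.14, 3.14, 3.14, 3.14, 3.14].

## Interface

Orientations are given as a 3x3 rotation matrix whose columns are the frame's x, y, z axes.
In Python, from rig import * gives the robot as it stands. Calls block until the motion is done:
- movep(position, orientation): joint-space move of the TCP to a pose.
- move_l(position, attitude=None, feed=0.15, until_force=None): straight line of the TCP; attitude=None keeps the orientation; feed is the mean speed in m/s. With until_force (N) it stops when the force on the tool has changed by that much, and returns True; else False.
- move_joints(angles): joint-space move.
- command_gripper(opening, newtons=None): finger opening in m; newtons is the grip in N (None keeps the last); returns when the fingers have stopped.
- sleep(seconds).
- inverse_kinematics(position, orientation): joint angles nearest the present ones, or None.
- sense(): the state.
- camera(name): name is "scene" or "top" or "wrist"; returns (picture, depth): 480x640x3 uint8, red, green, blue; 480x640 float32, m along the optical axis (not along the pixel's ray), 0 where there is no reading.
- camera_params(name): a dict with "K" (3x3 intrinsics, pixels), "position" and "rotation" of the camera in the world; the wrist camera has in their place "tool_from_camera" (4x4, takes a point from camera to tool coordinates, whose origin is the TCP and whose axes are the flange's). Camera axes: x right, y down, z forward; pixel columns grow to the right and rows downward; lengths in m; the calibration is good to about 2 mm. The wrist camera is an equidistant fisheye: a pixel r from the principal point sees the ray r / f radians off the axis. A picture is of the moment at which its call begins: read the wrist's pose just before it. camera_params takes no time and is no camera call.
A pose or a line that the arm cannot do raises Unreachable and nothing moves.
- finish_job(): hands the job in; it is judged then, once.
The state is a dict: "time_s": time; "joint_pos": joint angles; "qd": joint speeds; "joint_efforts": joint torques, N m; "position": TCP position; "tcp_rot": TCP orientation; "wrist_force": force on the tool from outside, world axes, zero at the start; "ft_torque": the same for the moment, N m; "finger_gap": finger opening in m; "gripper_force": force on a finger pad.
Only numpy, scipy, OpenCV 4.12 (cv2) and the standard library are available. Lean on these libraries where they do the work, as an engineer would, in place of code of your own. Each camera call takes 0.05 s, during which the arm holds its last target. There are 200 camera calls.

## Working session

There is one attempt and no reset: what is moved stays moved. The work goes in short steps, each a Python script; the robot and the scene stay as the last script left them, time stands still between calls to the robot, and variables do not carry over. Pictures are saved under pics/ and viewed, at most 14 in all, crops included, and the job is handed in when it is done.

```bash
mkdir -p pics; ls; python3 - <<'E'
from rig import *
import cv2,numpy as np
for n in ("top","scene"):
    p,d=camera(n); cv2.imwrite(f"pics/{n}0.png",p[:,:,::-1]); np.save(f"pics/{n}0.npy",d)
    c=camera_params(n); print(n,c, (d>0).mean(), d.min(), d.max())
print(camera_params("wrist")); print(sense())
E
```

```text
pics
top {'K': array([[528.74914748,   0.        , 319.00973733],
       [  0.        , 528.74914748, 240.18992611],
       [  0.        ,   0.        ,   1.        ]]), 'position': array([3.54704417e-01, 1.10801397e-03, 1.56935283e+00]), 'rotation': array([[-0.01155647, -0.99336256,  0.11444335],
       [-0.99989145,  0.01252624,  0.00775824],
       [-0.00914029, -0.11434127, -0.99339948]])} 0.9960123697916666 0.0 2.5045545
scene {'K': array([[531.16857131,   0.        , 327.46007718],
       [  0.        , 531.16857131, 231.149218  ],
       [  0.        ,   0.        ,   1.        ]]), 'position': array([1.85103036, 0.45920663, 1.25875859]), 'rotation': array([[-0.29578539,  0.6251811 , -0.72226006],
       [ 0.95513624,  0.1816649 , -0.23390729],
       [-0.01502512, -0.75904312, -0.65086695]])} 0.9796321614583333 0.0 3.9999728
{'K': array([[371.64829954,   0.        , 319.32434265],
       [  0.        , 371.64829954, 236.83553093],
       [  0.        ,   0.        ,   1.        ]]), 'tool_from_camera': array([[ 3.64137134e-04, -9.63711580e-01, -2.66945422e-01,
         6.7461
[... 399 characters left out ...]
3]), 'qd': array([ 0.00023797, -0.0011064 ,  0.00299171, -0.00284448, -0.00058863,
        0.00156919,  0.0005273 ]), 'joint_efforts': array([ 4.22762078e-04, -5.11512530e+01, -4.70616273e-02, -2.38392627e+01,
        1.07682939e-02,  4.33376830e-03,  1.09862455e-05]), 'position': array([0.27610336, 0.61535893, 0.2253426 ]), 'tcp_rot': array([[-9.12376826e-01,  4.09350775e-01, -6.85760400e-04],
       [ 4.09351347e-01,  9.12375331e-01, -1.65243335e-03],
       [-5.07540000e-05, -1.78835884e-03, -9.99998400e-01]]), 'wrist_force': array([-0.04252583,  0.58341469, -1.17785036]), 'ft_torque': array([-0.05617682,  0.01655729, -0.07338499]), 'gripper_force': 0.0, 'finger_gap': 0.08549308298564816}
```

View pics/top0.png

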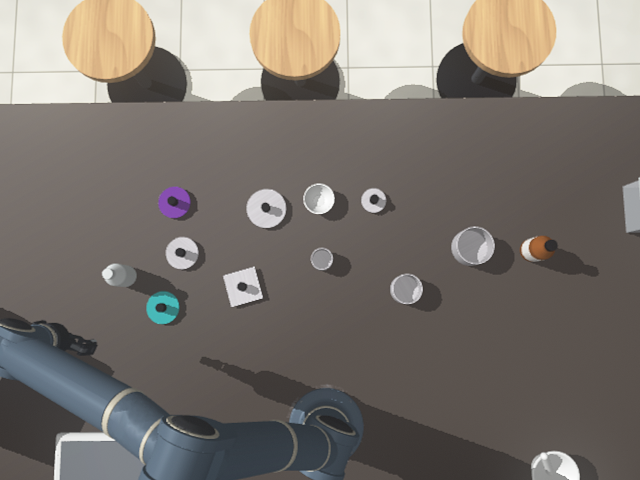

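View pics/scene0.png

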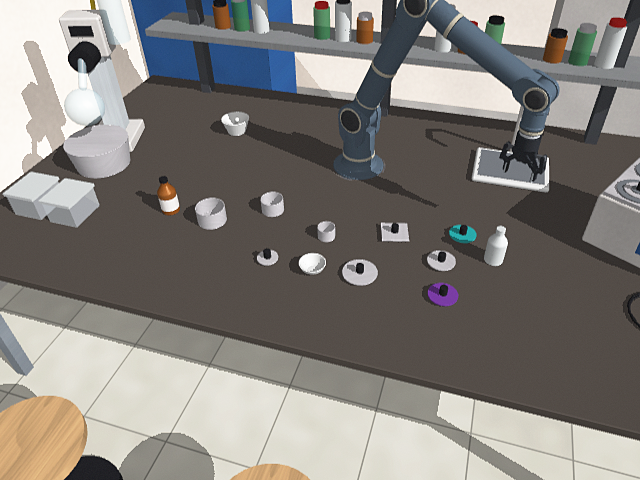

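Top view: medium lid (182,253), large lid (266,208), small lid (374,200), small pot (321,258), medium pot (406,289), large pot (473,246). The square cover is at (243,287), the look-alikes at (174,202) and (162,308), the dish at (319,198), and the bottles at (118,274) and (540,248). The scene view agrees. I'll measure from both cameras.

```bash
cat > h.py <<'E'
import numpy as np, cv2
from scipy.optimize import least_squares
OBJ=dict(lid_small=(374,205),lid_medium=(182,257),lid_large=(266,213),pot_small=(321,258),pot_medium=(406,289),pot_large=(473,246))
RAD=dict(lid_small=.037,lid_medium=.048,lid_large=.059,pot_small=.032,pot_medium=.043,pot_large=.054)
def cloud(d,c):
    v,u=np.mgrid[:480,:640]; K=c["K"]
    P=np.stack([(u-K[0,2])/K[0,0]*d,(v-K[1,2])/K[1,1]*d,d],-1)
    W=P@c["rotation"].T+c["position"]; W[d<=0]=np.nan
    return W
def circ(P):
    r=least_squares(lambda q:np.hypot(P[:,0]-q[0],P[:,1]-q[1])-q[2],[*P.mean(0)[:2],.05],loss="soft_l1",f_scale=.002)
    return r.x
E
python3 - <<'E'
from rig import *
from h import *
np.set_printoptions(precision=4,suppress=True)
W={n:cloud(np.load(f"pics/{n}0.npy"),camera_params(n)) for n in("top","scene")}
T=W["top"]
print("bench z top",np.nanmedian(T[330:350,400:600,2]),"scene",np.nanmedian(W["scene"][300:310,100:300,2]))
for k,(u,v) in OBJ.items():
    g=T[v-2:v+3,u-2:u+3].reshape(-1,3); c0=np.nanmedian(g,0)
    for n in W:
        P=W[n].reshape(-1,3); P=P[~np.isnan(P[:,0])]
        d=np.hypot(P[:,0]-c0[0],P[:,1]-c0[1])
        Q=P[(d<RAD[k]+.02)&(P[:,2]>.006)]
        if k[0]=="l":
            D=Q[(Q[:,2]>.006)&(Q[:,2]<.025)]; N=Q[Q[:,2]>.035]
            b=(D[:,:2].max(0)+D[:,:2].min(0))/2
            print(k,n,"disc mid",b,"size",np.ptp(D[:,:2],0),"z",np.median(D[:,2]),"knob",N.mean(0),len(N),"ztop",np.percentile(N[:,2],90) if len(N) else 0)
        else:
            zt=np.percentile(Q[:,2],95); R=Q[Q[:,2]>zt-.006]
            print(k,n,"circ",circ(R),"mid",(R[:,:2].max(0)+R[:,:2].min(0))/2,np.ptp(R[:,:2],0),"z",zt,len(R))
E
```

```text
bench z top -0.0005630133827463357 scene -0.0031653591803402215
lid_small top disc mid [ 0.6371 -0.1526] size [0.1065 0.108 ] z 0.013598778019116242 knob [ 0.6508 -0.1513  0.0432] 62 ztop 0.047467920492993906
lid_small scene disc mid [ 0.6464 -0.1471] size [0.0891 0.0742] z 0.012272598901315823 knob [ 0.6571 -0.1454  0.0407] 41 ztop 0.0434881893480803
lid_medium top disc mid [0.4898 0.4147] size [0.125  0.1305] z 0.013937902414210779 knob [0.5006 0.4178 0.0439] 66 ztop 0.04924829350973092
lid_medium scene disc mid [0.5053 0.4234] size [0.0962 0.0954] z 0.011463920082069201 knob [0.5071 0.4228 0.0416] 35 ztop 0.04673653607064678
lid_large top disc mid [0.6174 0.1697] size [0.1485 0.1529] z 0.01410765066206121 knob [0.6311 0.1686 0.0445] 60 ztop 0.0491482168051262
lid_large scene disc mid [0.6343 0.1678] size [0.1218 0.1295] z 0.011975875656311086 knob [0.6369 0.174  0.0405] 44 ztop 0.04445309910064825
pot_small top circ [0.4764 0.0051 0.0301] mid [0.477  0.0063] [0.0612 0.0608] z 0.046777641194125585 60
pot_small scene circ [0.481  0.0098 0.0303] mid [0.4804 0.0104] [0.0679 0.0629] z 0.04149645684969359 69
pot_medium top circ [ 0.3869 -0.2374  0.0412] mid [ 0.3876 -0.2377] [0.0825 0.0834] z 0.05623282268810583 90
pot_medium scene circ [ 0.392  -0.2319  0.0414] mid [ 0.3922 -0.232 ] [0.0981 0.0868] z 0.05242242719766875 76
pot_large top circ [ 0.5078 -0.4333  0.0522] mid [ 0.5074 -0.4337] [0.1071 0.1077] z 0.06602941609683123 139
pot_large scene circ [ 0.5136 -0.4281  0.0521] mid [ 0.5135 -0.4287] [0.1152 0.1106] z 0.06172711901180783 120
```

```bash
python3 - <<'E'
import cv2
p=cv2.imread("pics/top0.png")[180:320,90:490]
cv2.imwrite("pics/top0c.png",cv2.resize(p,None,fx=2,fy=2,interpolation=cv2.INTER_CUBIC))
E
cat >> h.py <<'E'
EST=dict(lid_small=(.653,-.149),lid_medium=(.503,.420),lid_large=(.633,.171),pot_small=(.479,.0075),pot_medium=(.3895,-.2345),pot_large=(.511,-.431))
def Rot(x,y):
    a=np.arctan2(y,x); s,c=np.sin(a),np.cos(a)
    return np.array([[-s,c,0],[c,s,0],[0,0,-1.]])
def wcloud(d,prm,pos,R):
    K=prm["K"];T=prm["tool_from_camera"]; v,u=np.mgrid[:480,:640]
    a=(u-K[0,2])/K[0,0]; b=(v-K[1,2])/K[1,1]; th=np.hypot(a,b); s=np.where(th>1e-9,np.tan(np.minimum(th,1.4))/np.maximum(th,1e-9),1)
    P=np.stack([a*s*d,b*s*d,d],-1)
    W=(P@T[:3,:3].T+T[:3,3])@R.T+pos; W[(d<=0)|(th>1.2)]=np.nan
    return W
def look(name):
    from rig import sense,camera,camera_params
    s=sense(); p,d=camera("wrist"); cv2.imwrite(f"pics/w_{name}.png",p[:,:,::-1])
    W=wcloud(d,camera_params("wrist"),s["position"],s["tcp_rot"]); np.savez(f"pics/w_{name}.npz",W=W,p=p,pos=s["position"],R=s["tcp_rot"])
    return W
E
python3 - <<'E'
from rig import *
from h import *
for k,(x,y) in EST.items():
    print(k,[inverse_kinematics([x,y,z],Rot(x,y)) is not None for z in (.047,.09,.16,.25)])
for k in ("lid_medium","lid_large","lid_small","pot_small","pot_medium","pot_large"):
    x,y=EST[k]; movep([x,y,.25],Rot(x,y)); look(k); print(k,sense()["time_s"])
E
```

```text
lid_small [True, True, True, True]
lid_medium [True, True, True, True]
lid_large [True, True, True, True]
pot_small [True, True, True, True]
pot_medium [True, True, True, True]
pot_large [True, True, True, True]
lid_medium 1.3
lid_large 2.4333
lid_small 3.7
pot_small 4.6833
pot_medium 5.7417
pot_large 6.7083
```

```bash
python3 - <<'E'
from h import *
np.set_printoptions(precision=4,suppress=True)
for k,c0 in EST.items():
    z=np.load(f"pics/w_{k}.npz"); W=z["W"]; P=W[~np.isnan(W[...,0])]
    d=np.hypot(P[:,0]-c0[0],P[:,1]-c0[1]); Q=P[d<RAD[k]+.015]
    ring=P[(d>RAD[k]+.015)&(d<RAD[k]+.03)]; z0=np.median(ring[:,2])
    if k[0]=="l":
        D=Q[(Q[:,2]>z0+.011)&(Q[:,2]<z0+.022)]; N=Q[(Q[:,2]>z0+.037)&(Q[:,2]<z0+.06)]
        e=cv2.minEnclosingCircle((D[:,:2]*1000).astype(np.float32)); n=cv2.minEnclosingCircle((N[:,:2]*1000).astype(np.float32))
        print(k,"bench",z0,"disc",e,"z",np.median(D[:,2]),"knob",n,N[:,:2].mean(0),"ztop",np.percentile(N[:,2],[50,95]),len(N))
    else:
        zt=np.percentile(Q[:,2],98); R=Q[Q[:,2]>zt-.004]
        print(k,"bench",z0,"circ",circ(R),"encl",cv2.minEnclosingCircle((R[:,:2]*1000).astype(np.float32)),"z",zt,len(R))
ims=[cv2.resize(cv2.imread(f"pics/w_{k}.png"),(266,200)) for k in EST]
cv2.imwrite("pics/mont.png",np.vstack([np.hstack(ims[:3]),np.hstack(ims[3:])]))
E
```

```text
<stdin>:10: RuntimeWarning: Mean of empty slice.
  ret = um.true_divide(
Traceback (most recent call last):
IndexError: index -1 is out of bounds for axis 0 with size 0
```

```bash
python3 - <<'E'
from h import *
np.set_printoptions(precision=4,suppress=True)
for k,c0 in EST.items():
    z=np.load(f"pics/w_{k}.npz"); W=z["W"]; print(k,np.isnan(W[...,0]).mean(),z["pos"], W[240,320],W[330,320],W[100,320])
    P=W[~np.isnan(W[...,0])]; d=np.hypot(P[:,0]-c0[0],P[:,1]-c0[1])
    print(np.percentile(P[d<.1,2],[1,25,50,75,90,99]) if (d<.1).any() else 0)
ims=[cv2.resize(cv2.imread(f"pics/w_{k}.png"),(266,200)) for k in EST]
cv2.imwrite("pics/mont.png",np.vstack([np.hstack(ims[:3]),np.hstack(ims[3:])]))
E
```

```text
lid_small 0.01802734375 [ 0.6537 -0.146   0.2498] [ 0.6446 -0.1905  0.0003] [ 0.6198 -0.3015  0.0011] [ 0.6779 -0.0412 -0.0018]
[-0.0011  0.0148  0.3305  0.3477  0.3557  0.3599]
lid_medium 0.017906901041666666 [0.501  0.4223 0.2497] [0.5284 0.3912 0.0151] [0.6045 0.301  0.0007] [ 0.4326  0.5049 -0.0004]
[-0.0011  0.0154  0.3304  0.3476  0.3556  0.3598]
lid_large 0.018404947916666668 [0.6321 0.1741 0.2498] [0.6439 0.1348 0.0158] [0.674  0.0257 0.0097] [0.6046 0.2777 0.0015]
[-0.001   0.0157  0.3305  0.3477  0.3556  0.3599]
pot_small 0.018050130208333334 [0.4802 0.0072 0.2506] [ 0.4824 -0.0392  0.    ] [ 0.4843 -0.1537  0.0001] [0.48   0.1138 0.0018]
[-0.0011  0.0037  0.3312  0.3485  0.3564  0.3607]
pot_medium 0.0180078125 [ 0.3906 -0.2332  0.2499] [ 0.3687 -0.2712  0.0072] [ 0.3089 -0.3714 -0.0003] [ 0.446  -0.1418  0.001 ]
[-0.0011  0.0052  0.3306  0.3478  0.3558  0.36  ]
pot_large 0.01830078125 [ 0.5112 -0.4295  0.2496] [ 0.4828 -0.4639  0.0038] [ 0.4084 -0.5525 -0.0006] [ 0.5803 -0.3478  0.001 ]
[-0.0009  0.0274  0.3302  0.3475  0.3555  0.3597]
```

View pics/mont.png

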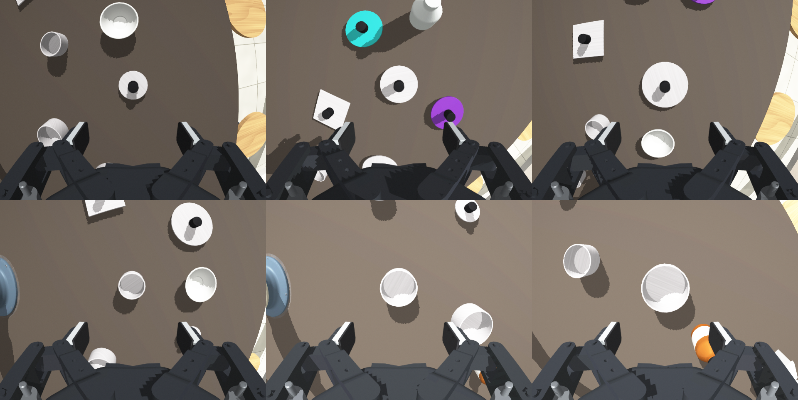

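Montage of wrist views: each object sits in the middle of its picture, with the gripper fingers at the bottom. I need to filter the gripper points out.

```bash
cat > m.py <<'E'
from h import *
np.set_printoptions(precision=4,suppress=True)
for k,c0 in EST.items():
    z=np.load(f"pics/w_{k}.npz"); W=z["W"]; P=W[~np.isnan(W[...,0])]; P=P[P[:,2]<.12]
    d=np.hypot(P[:,0]-c0[0],P[:,1]-c0[1]); Q=P[d<RAD[k]+.015]
    ring=P[(d>RAD[k]+.015)&(d<RAD[k]+.03)]; z0=np.median(ring[:,2])
    if k[0]=="l":
        D=Q[(Q[:,2]>z0+.011)&(Q[:,2]<z0+.022)]; N=Q[(Q[:,2]>z0+.037)&(Q[:,2]<z0+.06)]
        e=cv2.minEnclosingCircle((D[:,:2]*1000).astype(np.float32)); n=cv2.minEnclosingCircle((N[:,:2]*1000).astype(np.float32))
        print(k,"bench",z0,"disc",e,"z",np.median(D[:,2]),"knob",n,N[:,:2].mean(0),"ztop",np.percentile(N[:,2],[50,95]),len(N))
    else:
        zt=np.percentile(Q[:,2],98); R=Q[Q[:,2]>zt-.004]
        print(k,"bench",z0,"circ",circ(R),"encl",cv2.minEnclosingCircle((R[:,:2]*1000).astype(np.float32)),"z",zt,len(R))
    A=P[(P[:,2]>.08)]; 
    if len(A)>50: print("   tall",A.mean(0),np.ptp(A,0))
E
python3 m.py
```

```text
lid_small bench 0.0002920942732347054 disc ((653.8898315429688, -149.25978088378906), 37.24172592163086) z 0.01528428075549619 knob ((653.851806640625, -149.19252014160156), 13.002103805541992) [ 0.654  -0.1484] ztop [0.0451 0.0465] 551
lid_medium bench 0.00025131957748804334 disc ((502.06658935546875, 421.5000915527344), 48.36015701293945) z 0.015245655950290843 knob ((502.1034240722656, 421.6342468261719), 12.9332857131958) [0.5018 0.422 ] ztop [0.0451 0.0463] 551
   tall [0.44   0.5759 0.0992] [0.0632 0.0572 0.04  ]
lid_large bench 0.0002409759639518949 disc ((633.1260986328125, 171.29417419433594), 59.27866744995117) z 0.015234733836754694 knob ((633.3031005859375, 171.7607879638672), 13.078388214111328) [0.6332 0.1723] ztop [0.0451 0.0464] 549
pot_small bench 0.00027027036505067326 circ [0.4781 0.0076 0.0301] encl ((478.12493896484375, 7.256679534912109), 32.08131408691406) z 0.0456822389396316 617
pot_medium bench 0.00028149446941286294 circ [ 0.3887 -0.2358  0.0411] encl ((388.7506103515625, -236.20852661132812), 43.120941162109375) z 0.05572570045024192 933
   tall [ 0.4718 -0.6022  0.0932] [0.0634 0.0397 0.0268]
pot_large bench 0.0003094898724021189 circ [ 0.5104 -0.4317  0.052 ] encl ((509.9808654785156, -431.9969177246094), 54.45940399169922) z 0.06567433608163778 1276
   tall [ 0.5545 -0.7038  0.1011] [0.2291 0.4949 0.0398]
```

```bash
cat > g.py <<'E'
from rig import *
from h import *
C=dict(lid_small=(.6539,-.1492),lid_medium=(.5021,.4216),lid_large=(.6332,.1716),pot_small=(.4781,.0074),pot_medium=(.3887,-.2360),pot_large=(.5102,-.4318))
SEAT=dict(small=.035,medium=.045,large=.055)
GZ=.047
def st(m):
    s=sense(); print(m,"t %.1f"%s["time_s"],s["position"].round(4),"gap %.4f"%s["finger_gap"],"grip %.0f"%s["gripper_force"],s["wrist_force"].round(1))
def pick(n):
    x,y=C["lid_"+n]; R=Rot(x,y)
    command_gripper(.07); movep([x,y,.16],R); sleep(.15)
    move_l([x,y,.10]); move_l([x,y,GZ],feed=.08); sleep(.2); st("at lid")
    command_gripper(.0,60); st("closed")
    move_l([x,y,.10],feed=.1); move_l([x,y,.20],feed=.2); st("lifted")
def place(n):
    x,y=C["pot_"+n]; R=Rot(x,y); z=GZ+SEAT[n]
    movep([x,y,.20],R); sleep(.3); move_l([x,y,z+.03],feed=.15); move_l([x,y,z+.012],feed=.05); sleep(.2); st("above")
    print(move_l([x,y,z-.003],feed=.02,until_force=5)); st("down")
def release():
    p=sense()["position"]
    command_gripper(.06); st("open"); move_l([p[0],p[1],p[2]+.07],feed=.1); st("up")
E
python3 - <<'E'
from g import *
np.set_printoptions(suppress=True)
pick("small")
W=look("held_small")
place("small")
p,d=camera("scene"); cv2.imwrite("pics/s1.png",cv2.resize(p[130:330,180:440][:,:,::-1],None,fx=3,fy=3))
E
```

```text
at lid t 10.0 [ 0.6543 -0.1493  0.0476] gap 0.0700 grip 0 [-0.3 -0.4  0.1]
closed t 10.6 [ 0.6539 -0.1492  0.047 ] gap -0.0005 grip 0 [-0.4  0.8 -0.1]
lifted t 12.0 [ 0.6531 -0.1486  0.1986] gap -0.0002 grip 0 [ 0.3  0.3 -1. ]
above t 14.7 [0.4783 0.0074 0.0942] gap -0.0002 grip 0 [0.4 0.2 0.7]
False
down t 15.6 [0.4782 0.0074 0.079 ] gap -0.0001 grip 0 [ 0.5 -0.1 -0.1]
```

View pics/s1.png

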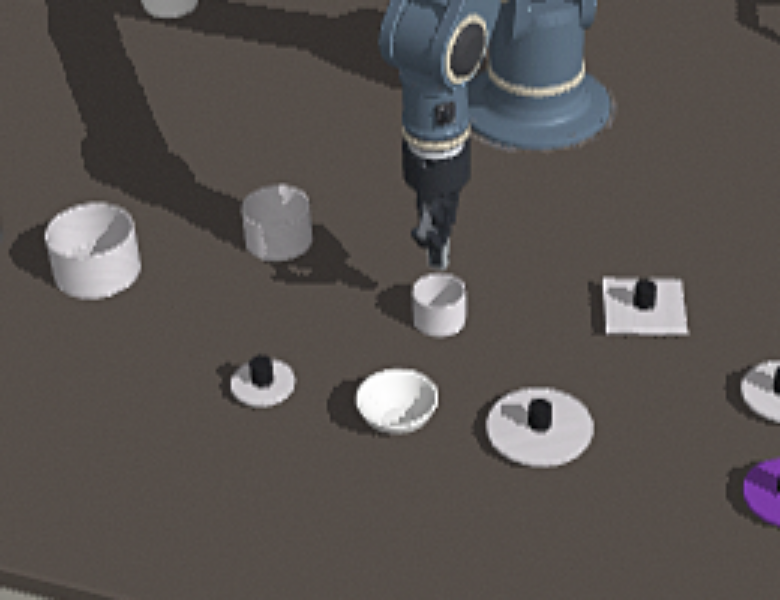

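The fingers closed on nothing: the gap is 0 and the lid still lies in place at crop (262,372). The closed tips show at crop (437,262), so I'll measure where they really are.

```bash
python3 - <<'E'
from g import *
np.set_printoptions(precision=4,suppress=True)
s=sense(); c=camera_params("scene")
def pr(P): q=c["rotation"].T@(np.array(P)-c["position"]); return (c["K"]@q/q[2])[:2]
x,y,z=s["position"]
for dz in(0,-.025): 
    q=pr([x,y,z+dz]); print("scene proj",dz,q,"crop",(q-[180,130])*3)
p,d=camera("scene"); W=cloud(d,c); P=W[~np.isnan(W[...,0])]
m=(np.hypot(P[:,0]-x,P[:,1]-y)<.05)&(P[:,2]>.05)&(P[:,2]<.2)
Q=P[m]
for a in np.arange(.05,.2,.01):
    B=Q[(Q[:,2]>=a)&(Q[:,2]<a+.01)]
    if len(B): print(a,len(B),B.mean(0)-s["position"],np.ptp(B,0))
W=look("closed"); T=(W-s["position"])@s["tcp_rot"]; F=T[~np.isnan(T[...,0])]; F=F[(np.abs(F[:,0])<.05)&(np.abs(F[:,1])<.06)&(F[:,2]<.03)]
for a in np.arange(-.08,.03,.01):
    B=F[(F[:,2]>=a)&(F[:,2]<a+.01)]
    if len(B): print("wrist z",a,len(B),B.min(0),B.max(0))
E
```

```text
scene proj 0 [325.244  218.3536] crop [435.732  265.0607]
scene proj -0.025 [325.3692 223.822 ] crop [436.1076 281.466 ]
0.07 1 [ 0.0026 -0.0038 -0.0017] [0. 0. 0.]
0.08000000000000002 6 [0.0083 0.0085 0.007 ] [0.0087 0.0097 0.0064]
0.09000000000000001 18 [0.0089 0.0065 0.0163] [0.0252 0.0186 0.0078]
0.1 12 [0.0102 0.0073 0.0261] [0.0228 0.0184 0.0089]
0.11000000000000001 10 [0.011  0.0076 0.0351] [0.0185 0.0179 0.0081]
0.12000000000000001 8 [0.0054 0.0108 0.0483] [0.0573 0.0141 0.0072]
0.13 20 [0.0124 0.0114 0.0551] [0.0831 0.0221 0.009 ]
0.14 19 [0.018  0.0089 0.0671] [0.0856 0.0272 0.0092]
0.15000000000000002 19 [0.0164 0.0141 0.0751] [0.0816 0.0317 0.0094]
0.16000000000000003 17 [0.0183 0.0146 0.0854] [0.0615 0.0135 0.0093]
0.17000000000000004 23 [0.0167 0.0137 0.0962] [0.0695 0.0288 0.0095]
0.18000000000000005 37 [0.027  0.0084 0.1058] [0.0575 0.0395 0.0093]
0.19 25 [0.0359 0.006  0.1145] [0.0289 0.0306 0.0093]
wrist z -0.08 8279 [-0.0082 -0.0525 -0.08  ] [ 0.0184  0.0533 -0.07  ]
wrist z -0.07 6641 [-0.0087 -0.0444 -0.07  ] [ 0.0169  0.0452 -0.06  ]
wrist z -0.06000000000000001 4524 [-0.0112 -0.037  -0.06  ] [ 0.0148  0.0374 -0.05  ]
wrist z -0.05000000000000002 1504 [-0.0115 -0.0275 -0.05  ] [ 0.0145  0.0276 -0.04  ]
wrist z -0.04000000000000002 723 [ 0.0065 -0.0132 -0.0399] [ 0.0121  0.014  -0.03  ]
wrist z -0.030000000000000027 860 [ 0.0062 -0.0132 -0.03  ] [ 0.012  0.014 -0.02 ]
wrist z -0.02000000000000003 602 [ 0.0064 -0.0132 -0.02  ] [ 0.0122  0.0139 -0.0101]
wrist z -0.010000000000000037 13 [ 0.0105 -0.0059 -0.0099] [ 0.0113  0.0058 -0.0081]
```

View pics/w_closed.png

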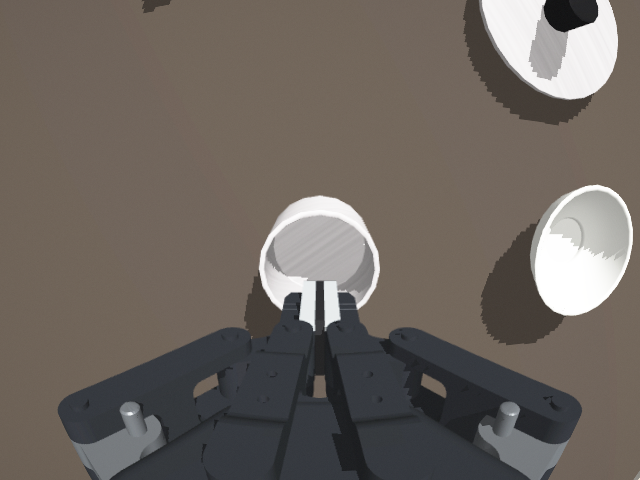

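The wrist view and the scene view both put the closed tips near tool z ≈ −0.01 to 0, not 25 mm ahead of the TCP. So the fingers closed above the knob. I'll settle it by a gentle touch on the free bench.

```bash
python3 - <<'E'
from g import *
x,y=.50,.09
move_l([.4782,.0074,.16]); movep([x,y,.10],Rot(x,y)); sleep(.3); command_gripper(0.0)
move_l([x,y,.03],feed=.1); sleep(.2); st("pre")
print(move_l([x,y,-.02],feed=.02,until_force=4)); st("touch")
move_l([x,y,.06]); st("up")
E
```

```text
pre t 18.5 [0.5004 0.0902 0.0306] gap -0.0003 grip 0 [0.9 0.8 0.4]
True
touch t 20.1 [ 0.5001  0.09   -0.0049] gap 0.0000 grip 3 [-0.7 -0.3  4.4]
up t 20.7 [0.4995 0.0903 0.0596] gap 0.0001 grip 0 [ 0.5  1.  -0.3]
```

The tips are really 5 mm behind the reported TCP, 30 mm off the stated value, so I'll grasp with the TCP at 15 mm.

```bash
sed -i 's/^GZ=.*/GZ=.015/; s/move_l(\[x,y,.10\]); move_l/move_l([x,y,.075]); move_l/' g.py; python3 - <<'E'
from g import *
pick("small")
p,d=camera("scene"); cv2.imwrite("pics/s2.png",cv2.resize(p[130:330,180:440][:,:,::-1],None,fx=3,fy=3))
E
```

```text
at lid t 24.5 [ 0.6543 -0.1493  0.0156] gap 0.0704 grip 0 [-0.3  0.4  0. ]
closed t 25.0 [ 0.6541 -0.1493  0.0153] gap 0.0241 grip 59 [-0.5  0.1  2.9]
lifted t 26.6 [ 0.6532 -0.1487  0.1987] gap 0.0239 grip 59 [-0.5 -0.7 -1.1]
```

View pics/s2.png

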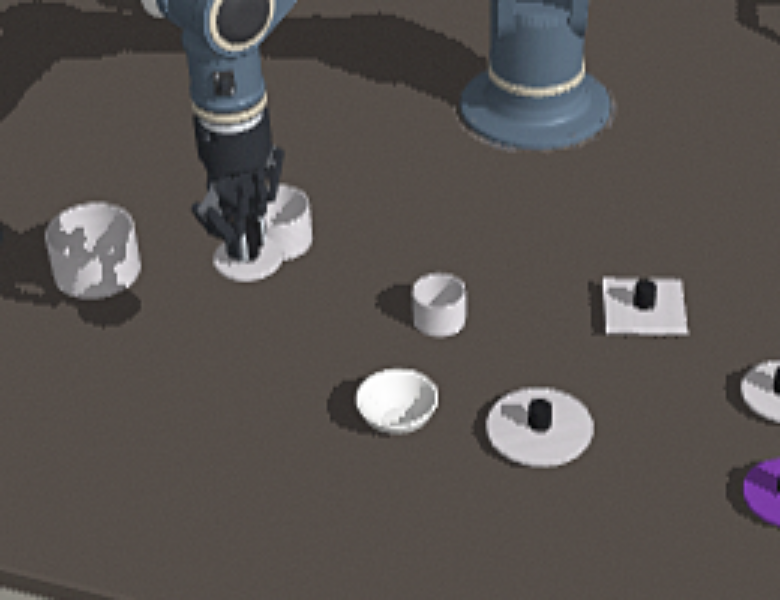

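The small lid (crop 247,262) hangs level in the fingers. Place it.

```bash
python3 - <<'E'
from g import *
place("small")
if abs(sense()["position"][2]-GZ-.035)<.004: release(); look("placed_small")
p,d=camera("scene"); cv2.imwrite("pics/s3.png",cv2.resize(p[130:330,180:440][:,:,::-1],None,fx=3,fy=3))
E
```

```text
above t 29.6 [0.4783 0.0074 0.0622] gap 0.0241 grip 59 [-0.   0.2 -1.8]
True
down t 30.2 [0.478  0.0074 0.0503] gap 0.0240 grip 60 [-0.8 -0.3  5.5]
open t 30.6 [0.4773 0.0076 0.0497] gap 0.0600 grip 0 [ 1.4 -0.3 -0.5]
up t 31.4 [0.4775 0.0076 0.1199] gap 0.0602 grip 0 [-0.1  0.2  0.1]
```

View pics/s3.png

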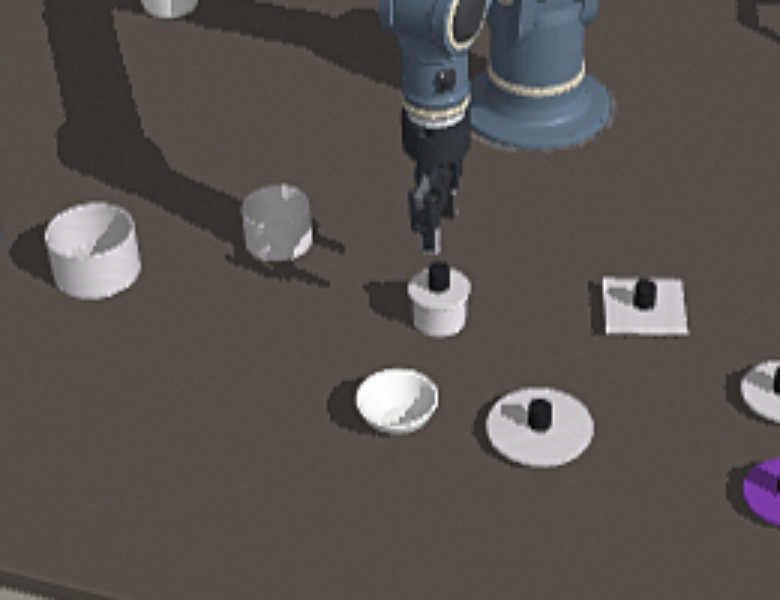

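The small lid sits level on its pot (crop 439,290). Next are large and medium.

```bash
python3 - <<'E'
from g import *
for n in ("large","medium"):
    print(n); pick(n)
    if not .02<sense()["finger_gap"]<.03: print("no grasp"); break
    place(n)
    if abs(sense()["position"][2]-GZ-SEAT[n])>.004: print("check"); break
    release()
x,y=.45,-.1
movep([x,y,.25],Rot(x,y)); st("end")
x,y=.47,.25
movep([x,y,.3],Rot(x,y)); sleep(.3)
p,d=camera("scene"); cv2.imwrite("pics/s4.png",cv2.resize(p[130:330,180:440][:,:,::-1],None,fx=3,fy=3)); np.save("pics/s4.npy",d)
p,d=camera("top"); W=cloud(d,camera_params("top")); cv2.imwrite("pics/t4.png",p[:,:,::-1])
for k in ("small","medium","large"):
    c=C["pot_"+k]; P=W[~np.isnan(W[...,0])]; h=SEAT[k]
    Q=P[(np.hypot(P[:,0]-c[0],P[:,1]-c[1])<.06)&(P[:,2]>h+.008)]
    D=Q[(Q[:,2]<h+.025)]; N=Q[Q[:,2]>h+.035]
    D=D[np.hypot(*(D[:,:2]-c).T)>.016]; A=np.c_[D[:,:2]-c,np.ones(len(D))]; f=np.linalg.lstsq(A,D[:,2],rcond=None)[0]
    print(k,"disc z",np.median(D[:,2])-h,"tilt",f[:2],"off",cv2.minEnclosingCircle((D[:,:2]*1000).astype(np.float32)),"knob",N.mean(0))
st("done")
E
```

```text
large
at lid t 34.7 [0.6336 0.1717 0.0156] gap 0.0698 grip 0 [ 0.2  0.5 -0.2]
closed t 35.2 [0.6335 0.1716 0.0154] gap 0.0239 grip 59 [-1.7 -0.4  1.9]
lifted t 36.8 [0.6322 0.1717 0.1986] gap 0.0237 grip 59 [-1.   0.1 -0.9]
above t 40.9 [ 0.5103 -0.432   0.0823] gap 0.0239 grip 59 [-0.1 -0.9 -0.3]
True
down t 41.4 [ 0.5102 -0.4317  0.0704] gap 0.0243 grip 59 [-0.5  0.2  4. ]
open t 41.9 [ 0.5098 -0.4309  0.0692] gap 0.0601 grip 0 [-0.3 -0.  -0.7]
up t 42.7 [ 0.5101 -0.4312  0.1399] gap 0.0598 grip 0 [ 0.5  0.3 -0.7]
medium
at lid t 48.0 [0.5024 0.4218 0.0156] gap 0.0700 grip 0 [ 0.2 -0.4  0.6]
closed t 48.4 [0.5023 0.4217 0.0153] gap 0.0239 grip 59 [ 0.9 -0.1  2.1]
lifted t 50.1 [0.5012 0.4214 0.1987] gap 0.0240 grip 59 [-0.3 -0.5 -0.8]
above t 54.3 [ 0.3888 -0.2361  0.0722] gap 0.0244 grip 59 [ 0.  -0.  -0.5]
True
down t 54.9 [ 0.3887 -0.2359  0.0602] gap 0.0245 grip 60 [-0.7  0.7  6.8]
open t 55.4 [ 0.3882 -0.2354  0.0598] gap 0.0596 grip 0 [-0.3 -0.5  0.5]
up t 56.2 [ 0.3884 -0.2355  0.1299] gap 0.0596 grip 0 [ 1.  -0.2 -0. ]
end t 57.0 [ 0.4491 -0.1004  0.2491] gap 0.0601 grip 0 [-0.4  0.6 -0.7]
small disc z 0.014080133921235999 tilt [-0.00710681 -0.01044635] off ((476.5557556152344, 5.505141258239746), 36.97200012207031) knob [0.47612205 0.00536282 0.07902606]
medium disc z 0.014128963204477693 tilt [-0.00107507 -0.00124079] off ((386.81805419921875, -237.36691284179688), 47.860740661621094) knob [ 0.38685633 -0.23670674  0.08899728]
large disc z 0.014497157877263626 tilt [-0.0005589  -0.00442705] off ((508.6531677246094, -432.64862060546875), 59.28074264526367) knob [ 0.5072693  -0.43188028  0.09849049]
done t 58.7 [0.4701 0.2496 0.3   ] gap 0.0599 grip 0 [ 0.2 -0.7  0.3]
```

View pics/s4.png

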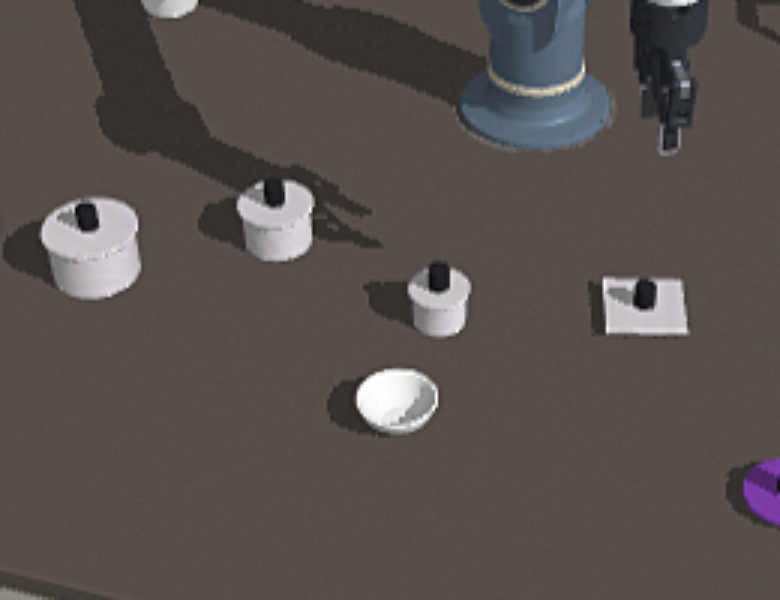

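All three lids lie level and centred on their pots (crop 91,230; 275,205; 439,290). Everything else is in place, so I'll hand in.

```bash
python3 -c "
from rig import *
print(finish_job())"
```

```text
the job is handed in; nothing more can be done
None
```

I closed all three pots with their matching lids and handed the job in at about 59 s; camera checks just before showed each lid level and centred on its rim, but no verdict came back. The first grasp missed because the fingertips are about 30 mm shorter than stated; I corrected for that.

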